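# Close the mould and retain it with the cross bar

### The arm

A 7-joint arm with a two-finger parallel gripper is mounted at the origin on a cart in front of the work surface, level with it; the furniture and walls round the work are solid. World frame = base frame: x ahead of the robot, y to its left, z up, the work surface at z = 0. Lengths are in m, angles in degrees, forces in N, time in s.
With the tool pointing down it reaches from about 0.35 to 0.775 m from the base axis. Payload 3.1 kg.
Tool frame: the origin (TCP) lies at the very end of the fingers, on their centre line; the grasp point (between the pads) lies 19 mm behind it; z points along the fingers, y is the line along which they close (so a half turn about z gives the same grasp; the last joint's range is limited). The gripper opens to 85 mm and grips with 20 to 120 N. Pads are 22 mm wide; open, the fingers measure 114 mm over their backs; the gripper's body (76 mm by 85 mm) begins 54 mm behind the grasp point. The pads swing forward as they close: fully open they stand 13 mm farther back than shut.
Start: joints at [65.965, 17.813, 0.802, 86.603, -0.252, 75.585, -1.558], TCP at [0.203, -0.511, 0.231] pointing down, gripper open.
Joint ranges: [-154.91, 154.91], [-16.99, 109.72], [-72.82, 74.43], [7.12, 147.25], [-82.49, 262.49], [11.32, 116.49], [-174.64, 174.64]. Speed limits (degrees/s): [159.86, 159.86, 180, 180, 180, 180, 180].

### API

Orientations are given as [roll, pitch, yaw] about the fixed x, y, z axes, in that order (R = Rz(yaw) Ry(pitch) Rx(roll)).
In Python, from station import robot gives the robot as it stands. Calls block until the motion is done:
- robot.move_to(position, orientation): joint-space move of the TCP to a pose.
- robot.line_to(position, orientation=None, velocity=0.15, f_stop=None): straight line of the TCP; orientation=None keeps the orientation; velocity is the mean speed in m/s. With f_stop (N) it stops when the force on the tool has changed by that much, and returns True; else False.
- robot.move_j(angles): joint-space move.
- robot.gripper_to(opening, force=None): opening from 0.0 (shut) to 1.0 (fully open); force is the grip in N (None keeps the last); returns when the fingers have stopped.
- robot.pause(seconds).
- robot.inverse_kinematics(position, orientation): joint angles nearest the present ones, or None.
- robot.sense(): the state.
- robot.grab_frame(name): name is "scene" or "top" or "wrist"; returns the picture (480x640x3 uint8, red, green, blue); there is no depth.
- robot.calibration(name): a dict with "mtx" (3x3 intrinsics, pixels), "extrinsics" (4x4, takes a point from world to camera coordinates); the wrist camera has in their place "T_tool_cam" (4x4, takes a point from camera to tool coordinates, whose origin is the TCP and whose axes are the flange's). Camera axes: x right, y up, looking along -z (the intrinsics and any distortion apply to the point x, -y, -z); pixel columns grow to the right and rows downward; lengths in m; the calibration is good to about 2 mm. A picture is of the moment at which its call begins: read the wrist's pose just before it. calibration takes no time and is no camera call.
A pose or a line that the arm cannot do raises robot.PlanningError and nothing moves.
- robot.close_job(): hands the job in; it is judged then, once.
The state is a dict: "time_s": time; "joint_positions": joint angles; "dq": joint speeds; "joint_torque": joint torques, N m; "tool_pos": TCP position; "eef_rot": TCP orientation; "contact_force": force on the tool from outside, world axes, zero at the start; "torque": the same for the moment, N m; "finger_gap": opening from 0.0 (shut) to 1.0 (fully open); "gripper_force": force on a finger pad.
Only numpy, scipy, OpenCV 4.12 (cv2) and the standard library are available. Lean on these libraries where they do the work, as an engineer would, in place of code of your own. Each camera call takes 0.05 s, during which the arm holds its last target. There are 200 camera calls.

### The job

Close the two-part mould in the blue fixture: set the loose upper half squarely on the lower half, the same way round so that the outlines match, and let go. Then lay the steel bar with the yellow rib across the two blue posts, flat down in both saddles, rib up, and let go. Finally swing both red-knobbed catches fully over the bar, and leave the beaker and the pellet jar where they stand.

Things in the scene. Friction and masses are not known exactly. Their poses are not given: they have to be found in the camera images.
- fixture: fixed mould fixture: base plate 100 x 176 x 10 mm, lower mould half fixed at its middle, two blue posts 72 x 22 mm, 64 mm high, centred at y = -60 and +60 mm. Origin: middle of the underside, on the case top; z up, y from post to post, x to the robot's left when its yaw is pi/2. Saddle on each post: 30 mm gap along x, centred at x = 0, between steel cheeks 8 mm thick, 10 mm high, tops rounded
- mould_seat (a point): centre of the top face of the fixed lower mould half (68 x 70 mm outline), 31 mm above the case; the upper half's origin belongs here, with the upper half's axes parallel to the fixture's
- saddle_mid (a point): point midway between the two saddles at the height of their floors, 64 mm above the case; the bar's origin belongs here with the bar's y along the fixture's y (either way round). The closed mould ends 4 mm below this height, the bar does not touch it
- upper_half: loose upper mould half, pale metal block with cut corners, 67 x 70 x 29 mm, 0.21 kg (x 0.7 to 1.3); origin: centre of underside, z up. Lowest 6 mm: flange from x = -33 to +33 mm; above it the body spans x = -26 to +33 mm (59 mm, midline at x = +3.5 mm), y = -35 to +35 mm. Grip it across x above the flange; the sides near y = 0 are flat and upright
- upper_ledge (a point): on the upper half, the middle of its protruding ledge on the -x side, 30 mm from the origin and 6 mm up; must point to the fixture's -x side when seated
- bar: retaining bar, bare steel 24 x 168 x 14 mm (x, y, z) with a yellow gripping rib 14 x 50 x 30 mm standing along the middle of its top, 44 mm high in all; 0.5 kg (x 0.7 to 1.3); origin at the centre of its underside, y along its length, z up. Grip the rib across x
- catch_near (a joint): catch on the fixture's +y post (the one nearer the robot): 0 = fully over the bar (arm points to the fixture's -x; end stop), about 1.57 = arm points outward to the fixture's +y, end stop 2.3; starts between 1.5 and 2.1. The arm swings level about an upright pivot and stays where it is left (friction 0.04 N m, about 1 N at the knob)
- knob_near (a point): centre of the near catch's upright red knob, 14 mm diameter, 26 mm high, standing from 86 to 112 mm above the case, 44 mm from the pivot; the arm is 14 mm wide and 6 mm thick, its underside 80 mm above the case, 2 mm above a seated bar
- pivot_near (a point): pivot of the near catch, on the fixture at x = +33, y = +60 mm, 80 mm above the case; a screw head reaches 92 mm
- catch_far (a joint): as catch_near, on the fixture's -y post (farther from the robot): 0 = fully over the bar, about 1.57 = arm points outward to the fixture's -y, end stop 2.3; it starts between 1.5 and 2.1
- knob_far (a point): centre of the far catch's red knob, same sizes as the near one
- pivot_far (a point): pivot of the far catch, on the fixture at x = +33, y = -60 mm, 80 mm above the case
- beaker: clear plastic beaker, 64 mm diameter, 81 mm high, a bystander to leave alone; origin at the centre of its underside
- pellet_jar: clear jar of white pellets with red lid, 65 mm diameter, 86 mm high, a bystander to leave alone; origin at the centre of its underside

How it is judged (in metres and radians):
On the way, in this order (a step that is already met when the one before it is completed fails the run):
1. the upper half sits squarely on the lower half, let go (horizontal distance between upper_half and mould_seat below 0.006 m and z of upper_half in the frame of mould_seat between -0.004 and 0.004 m and angle between the x axis of upper_half and the x axis of fixture, either way round below 0.14 rad and angle between upper_half's own z axis and vertical below 0.08 rad and x of upper_ledge in the frame of fixture below 0 m and contact force between upper_half and the fingers below 0.3 N), for 0.2 s.
2. the bar lies down in both saddles, rib up, let go, with the mould still closed (horizontal distance between upper_half and mould_seat below 0.006 m and z of upper_half in the frame of mould_seat between -0.004 and 0.004 m and angle between the x axis of upper_half and the x axis of fixture, either way round below 0.14 rad and angle between upper_half's own z axis and vertical below 0.08 rad and x of upper_ledge in the frame of fixture below 0 m and x of bar in the frame of saddle_mid between -0.006 and 0.006 m and y of bar in the frame of saddle_mid between -0.012 and 0.012 m and z of bar in the frame of saddle_mid between -0.004 and 0.004 m and angle between bar's own z axis and vertical below 0.06 rad and angle between the y axis of bar and the y axis of fixture, either way round below 0.14 rad and contact force between bar and the fingers below 0.3 N), for 0.2 s.
3. both catches are swung over the bar (x of bar in the frame of saddle_mid between -0.006 and 0.006 m and y of bar in the frame of saddle_mid between -0.012 and 0.012 m and z of bar in the frame of saddle_mid between -0.004 and 0.004 m and angle between bar's own z axis and vertical below 0.06 rad and angle between the y axis of bar and the y axis of fixture, either way round below 0.14 rad and value of joint each of catch_near, catch_far below 0.2 rad), for 0.2 s.
At the end, for the whole second after the job is handed in: Upper half on the lower half within 6 mm and 0.14 rad, same way round; bar in both saddles, rib up, within 6 mm across, 12 mm along, 4 mm in height, 0.06 rad of level; both catches within 0.2 rad of fully over; all at rest. Beaker and jar within 30 mm of their starts, upright (all of step 3 and horizontal distance between upper_half and mould_seat below 0.006 m and z of upper_half in the frame of mould_seat between -0.004 and 0.004 m and angle between the x axis of upper_half and the x axis of fixture, either way round below 0.14 rad and angle between upper_half's own z axis and vertical below 0.08 rad and x of upper_ledge in the frame of fixture below 0 m and linear speed of each of bar, upper_half below 0.02 m/s); the robot touches nothing.
It fails at once if the beaker or the pellet jar is shifted by more than 30 mm or tipped (distance of any of beaker, pellet_jar from where it was at the start of the episode above 0.03 m or angle between any of beaker, pellet_jar's own z axis and vertical above 0.35 rad).
It also fails if it takes over 72 s, if anything falls off the work surface, if the arm or the gripper's body presses on something with over 40 N, if the wrist force passes 120 N, or if a joint passes its speed limit or range.

## Working session

There is one attempt and no reset: what is moved stays moved. The work goes in short steps, each a Python script; the robot and the scene stay as the last script left them, time stands still between calls to the robot, and variables do not carry over. Pictures are saved under pics/ and viewed, at most 10 in all, crops included, and the job is handed in when it is done.

```bash
mkdir -p pics; ls
python3 - <<'E'
from station import robot
import cv2,numpy as np
for n in("scene","top"):
    im=robot.grab_frame(n); cv2.imwrite(f"pics/{n}0.png",im[:,:,::-1])
    c=robot.calibration(n); print(n,{k:np.round(v,4).tolist() if not isinstance(v,str) else v for k,v in c.items()})
print(robot.calibration("wrist"))
s=robot.sense();print(s)
E
```

```text
pics
station.py
scene {'mtx': [[544.2695, 0.0, 325.5809], [0.0, 544.2695, 231.4087], [0.0, 0.0, 1.0]], 'extrinsics': [[-0.6752, -0.7375, 0.0147, 0.3742], [0.4933, -0.4367, 0.7523, -0.3521], [-0.5484, 0.5152, 0.6587, -0.5838], [0.0, 0.0, 0.0, 1.0]]}
top {'mtx': [[563.9757, 0.0, 315.7061], [0.0, 563.9757, 241.3152], [0.0, 0.0, 1.0]], 'extrinsics': [[-0.0508, -0.9987, 0.0017, -0.0082], [0.9783, -0.0494, 0.2012, -0.5722], [-0.2008, 0.0119, 0.9796, -0.8688], [0.0, 0.0, 0.0, 1.0]]}
{'mtx': array([[426.38318147,   0.        , 318.44990022],
       [  0.        , 426.38318147, 241.50507468],
       [  0.        ,   0.        ,   1.        ]]), 'T_tool_cam': array([[ 1.17945107e-03,  9.46353517e-01,  3.23130978e-01,
         8.29284389e-02],
       [ 9.99999239e-01, -1.23285378e-03, -3.94102191e-05,
         8.77613809e-04],
       [ 3.61077248e-04,  3.23130779e-01, -9.46354252e-01,
        -1.43231196e-01],
       [ 0.00000000e+00,  0.00000000e+00,  0.00000000e+00,
         1.00000000e+00]])}
{'time_s': 0.1, 'joint_positions': array([65.96328589, 17.85647273,  0.80148762, 86.68201736, -0.25412344,
       75.58494949, -1.55560532]), 'dq': array([ 0.04105123,  0.01383907, -0.02737868, -0.12647638,  0.00260687,
       -0.06107128, -0.06117076]), 'joint_torque': array([ 5.99375489e-04, -3.80854654e+01,  1.46599361e-01, -2.31241429e+01,
        1.22363598e-02,  8.23265553e-03,  6.26185602e-05]), 'tool_pos': array([ 0.20267847, -0.51059312,  0.23032907]), 'eef_rot': array([-1.79878372e+02,  3.07062897e-03,  2.16544441e+01]), 'contact_force': array([-1.04121042,  0.44619954,  0.57940736]), 'torque': array([ 0.01785446, -0.00365125,  0.03853198]), 'gripper_force': 0.0, 'finger_gap': 1.0009000273959183}
```

View both.

View pics/top0.png

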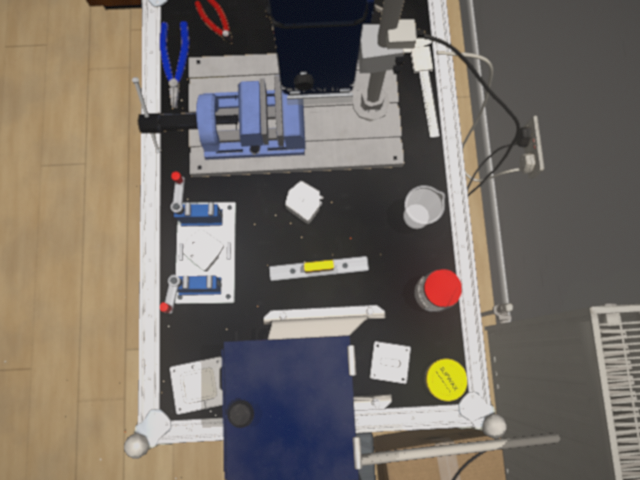

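View pics/scene0.png

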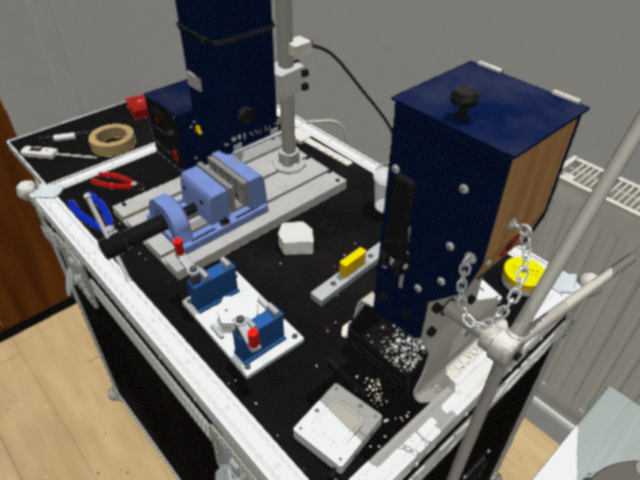

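```bash
cat > h.py <<'E'
from station import robot
import cv2,numpy as np
from scipy.spatial.transform import Rotation as R
def cam(n,s=None):
    """K, world->camera(4x4)"""
    c=robot.calibration(n)
    if n!="wrist": return c["mtx"],np.array(c["extrinsics"])
    T=np.eye(4);T[:3,:3]=R.from_euler("xyz",s["eef_rot"],degrees=True).as_matrix();T[:3,3]=s["tool_pos"]
    return c["mtx"],np.linalg.inv(T@c["T_tool_cam"])
def shot(n,save=None):
    s=robot.sense(); im=robot.grab_frame(n)
    if save: cv2.imwrite(f"pics/{save}.png",im[:,:,::-1])
    return im,cam(n,s)
def onto(px,c,z):
    K,E=c; px=np.atleast_2d(px).astype(float)
    d=np.c_[(px-K[:2,2])/K[0,0],np.ones(len(px))]*[1,-1,-1]
    d=d@E[:3,:3]; o=-E[:3,:3].T@E[:3,3]
    return o+d*((z-o[2])/d[:,2])[:,None]
def proj(p,c):
    K,E=c; q=np.atleast_2d(p)@E[:3,:3].T+E[:3,3]
    return q[:,:2]*[1,-1]/-q[:,2:]*K[0,0]+K[:2,2]
def blobs(m,amin=20):
    n,l,st,ce=cv2.connectedComponentsWithStats(m.astype(np.uint8))
    return sorted([(st[i,4],ce[i],l==i) for i in range(1,n) if st[i,4]>=amin],key=lambda b:-b[0])
def hsv(im): return cv2.cvtColor(im,cv2.COLOR_RGB2HSV).astype(int)
def red(im): h=hsv(im); return ((h[...,0]<8)|(h[...,0]>172))&(h[...,1]>150)&(h[...,2]>80)
def yellow(im): h=hsv(im); return (abs(h[...,0]-28)<7)&(h[...,1]>150)&(h[...,2]>100)
def blue(im): h=hsv(im); return (abs(h[...,0]-107)<10)&(h[...,1]>150)&(h[...,2]>60)
def white(im): h=hsv(im); return (h[...,1]<60)&(h[...,2]>120)
E
python3 - <<'E'
from h import *
np.set_printoptions(precision=4,suppress=True)
im,c=shot("top")
print("cam",-c[1][:3,:3].T@c[1][:3,3],"base px",proj([0,0,0],c),proj([.2027,-.51,.23],c))
for nm,px,z in[("upper",(304,198),.03),("bar",(319,265),.04),("far knob",(176,176),.112),("near knob",(164,308),.112),("plate corners",[(183,203),(236,203),(234,302),(176,303)],.01),("beaker rim",(427,202),.08),("jar lid",(443,287),.086),("hopper top z.35",[(222,342),(352,338),(360,480)],.35),("hop low",[(270,335),(384,315)],.05),("drill head",[(275,30),(355,95)],.3),("vise",[(200,155),(303,155)],.1)]:
    print(nm,onto(px,c,z).tolist() and onto(px,c,z)[:,:2].round(3).tolist())
cs,K=shot("scene")
for p in([.45,0,.35],[.35,.1,.3],[.35,-.1,.3]): print(p,proj(p,c),proj(p,K))
E
```

```text
cam [ 0.3849 -0.0261  0.9662] base px [[310.4149 612.7414]] [[717.1118 488.4106]]
upper [[0.654, -0.021]]
bar [[0.534, -0.041]]
far knob [[0.677, 0.179]]
near knob [[0.469, 0.197]]
plate corners [[0.661, 0.191], [0.657, 0.099], [0.483, 0.106], [0.486, 0.204]]
beaker rim [[0.623, -0.221]]
jar lid [[0.482, -0.232]]
hopper top z.35 [[0.406, 0.073], [0.403, -0.067], [0.259, -0.066]]
hop low [[0.423, 0.044], [0.446, -0.141]]
drill head [[0.806, 0.005], [0.709, -0.094]]
vise [[0.714, 0.143], [0.706, -0.023]]
[0.45, 0, 0.35] [[287.8893 297.6212]] [[394.0414 110.5967]]
[0.35, 0.1, 0.3] [[206.0013 393.9998]] [[396.3974 228.7517]]
[0.35, -0.1, 0.3] [[380.6726 384.8231]] [[512.3009 153.6848]]
```

```bash
cat >> h.py <<'E'
def tri(pts):
    """[(px,cam)...] -> least-squares point"""
    A=[];b=[]
    for px,(K,E) in pts:
        o=-E[:3,:3].T@E[:3,3]; d=np.r_[(np.array(px)-K[:2,2])/K[0,0],1]*[1,-1,-1]@E[:3,:3]; d/=np.linalg.norm(d)
        P=np.eye(3)-np.outer(d,d); A.append(P); b.append(P@o)
    x=np.linalg.lstsq(np.vstack(A),np.hstack(b),rcond=None)[0]
    return x
E
python3 - <<'E'
from h import *
np.set_printoptions(precision=3,suppress=True)
t=cam("top");s=cam("scene")
for a,b in[((222,342),(393,98)),((352,338),(473,62)),((240,412),(463,92)),((278,86),(270,22)),((424,207),(380,180)),((371,110),(290,155))]: print(tri([(a,t),(b,s)]))
for p in [(.5,.15,.03),(.55,.0,.08),(.6,.16,.12),(.6,.16,.2),(.48,.16,.12)]:
  for yaw in(90,-90,0):
    for j3 in (None,):
      q=robot.inverse_kinematics(p,[180,0,yaw]); print(p,yaw,q if q is None else np.array(q))
E
cat > kin.py <<'E'
import numpy as np, itertools
from scipy.spatial.transform import Rotation as R
from scipy.optimize import least_squares
def fk(q,p,s,pts=False):
    z0,L1,a1,a2,L2,a6,d,x0=p; q=np.radians(q)*np.array([s[0],1,s[1],1,s[2],1,s[3]])
    Z=lambda t:R.from_euler("z",t); Y=lambda t:R.from_euler("y",t)
    A=Z(q[0]); x=np.array([0,0,z0]); P=[x]
    A=A*Y(q[1]); e=x+A.apply([0,0,L1]); P.append(e)
    A=A*Z(q[2]); x=e+A.apply([a1,0,0]); P.append(x)
    A=A*Y(q[3]); x=x+A.apply([a2,0,0]); P.append(x); x=x+A.apply([0,0,L2]); P.append(x)
    A=A*Z(q[4])*Y(q[5]); x=x+A.apply([a6,0,0]); P.append(x)
    A=A*Z(q[6]+np.radians(x0)); x=x+A.apply([0,0,d]); P.append(x)
    return (x,A,P) if pts else (x,A)
E
python3 - <<'E'
from h import *; from kin import *
np.set_printoptions(precision=4,suppress=True)
rng=np.random.default_rng(0); D=[]
for _ in range(60):
    p=[rng.uniform(.4,.65),rng.uniform(-.2,.25),rng.uniform(.02,.3)]; o=[180+rng.uniform(-15,15),rng.uniform(-15,15),rng.uniform(-90,90)]
    q=robot.inverse_kinematics(p,o)
    if q is not None: D.append((p,R.from_euler("xyz",o,degrees=True),q))
print(len(D))
best=None
for s in itertools.product([1,-1],repeat=4):
    if s[0]==1: continue
    def f(v): 
        r=[]
        for p,o,q in D[:25]:
            x,A=fk(q,v,s); r+=[*(x-p),*(.2*(o.inv()*A).as_rotvec())]
        return np.array(r)
    for x0 in(0,90,180,-90):
        S=least_squares(f,[.3,.3,.03,-.03,.3,.07,.25,x0],x_scale=[.1]*7+[30])
        if best is None or S.cost<best[0]: best=(S.cost,s,S.x)
print(best)
E
```

```text
60
(np.float64(0.0015976589594525505), (-1, -1, -1, -1), array([ 0.2218,  0.4875, -0.0055, -0.0099,  0.4147,  0.0083,  0.3615,
       90.    ]))
```

Run:
```python
from h import *; from kin import *
np.set_printoptions(precision=4,suppress=True)
rng=np.random.default_rng(1); D=[]
for _ in range(50):
    p=[rng.uniform(.4,.65),rng.uniform(-.2,.25),rng.uniform(.02,.3)]; o=[180+rng.uniform(-15,15),rng.uniform(-15,15),rng.uniform(-90,90)]
    q=robot.inverse_kinematics(p,o)
    if q is not None: D.append((p,R.from_euler("xyz",o,degrees=True),q))
Z=lambda t:R.from_euler("z",t); Y=lambda t:R.from_euler("y",t)
# product of exponentials-free: generic fixed translation between joints + zero offsets
def g(q,v):
    off=v[:7]; T=v[7:].reshape(8,3); q=np.radians(np.array(q)+off); A=R.identity(); x=T[0].copy()
    for i in range(7):
        A=A*(Z(-q[i]) if i%2==0 else Y(q[i])); x=x+A.apply(T[i+1])
    return x,A
def f(v): 
    r=[]
    for p,o,q in D:
        x,A=g(q,v); r+=[*(x-p),*(.2*(o.inv()*A).as_rotvec())]
    return np.array(r+list(1e-4*v))
v0=np.zeros(31); v0[6]=-90; T=v0[7:].reshape(8,3); T[0,2]=.22;T[2,2]=.4875;T[4,2]=.4147;T[7,2]=.36
for a in(-90,90):
    v0[6]=a; S=least_squares(f,v0,x_scale=np.r_[np.full(7,5.),np.full(24,.1)]); r=f(S.x)[:-31].reshape(-1,6)
    print(a,abs(r).max(0),S.x[:7],"\n",S.x[7:].reshape(8,3))
    if a==-90 or abs(r).max()<m: m=abs(r).max(); np.save("v.npy",S.x)
```

```text
-90 [0. 0. 0. 0. 0. 0.] [  0.0037  -0.0003   0.0029  -0.0002  -0.0016  -0.0001 -89.9918] 
 [[-0.      0.      0.1247]
 [ 0.     -0.0075  0.1247]
 [ 0.     -0.0075  0.2368]
 [ 0.     -0.0008  0.2368]
 [ 0.     -0.0008  0.2089]
 [-0.     -0.0002  0.2089]
 [-0.     -0.0002  0.1824]
 [-0.      0.      0.1825]]
90 [0. 0. 0. 0. 0. 0.] [ -0.011    0.0007  -0.0088   0.0006   0.0047   0.0003 269.9753] 
 [[ 0.     -0.0001  0.1246]
 [-0.     -0.0075  0.1246]
 [-0.     -0.0075  0.2368]
 [-0.     -0.0009  0.2368]
 [-0.     -0.0009  0.2089]
 [ 0.     -0.0002  0.2089]
 [ 0.     -0.0002  0.1825]
 [ 0.     -0.      0.1824]]
```

```bash
cat > arm.py <<'E'
import numpy as np
from scipy.spatial.transform import Rotation as R
from scipy.optimize import least_squares
v=np.load("v.npy"); LO=np.array([-154.9,-16.9,-72.8,7.2,-82.4,11.4,-174.6]);HI=np.array([154.9,109.7,74.4,147.2,262.4,116.4,174.6])
def fk(q):
    T=v[7:].reshape(8,3); a=np.radians(np.array(q)+v[:7]); A=R.identity(); x=T[0].copy(); P=[]
    for i in range(7):
        A=A*R.from_euler("y" if i%2 else "z",a[i] if i%2 else -a[i]); P.append(x); x=x+A.apply(T[i+1])
    return x,A,np.array([P[1],P[3],P[5],x])
def ik(pos,rpy,j3,seed):
    o=R.from_euler("xyz",rpy,degrees=True)
    def f(q):
        x,A,_=fk(np.insert(q,2,j3)); return np.r_[x-pos,.3*(o.inv()*A).as_rotvec()]
    s=np.clip(np.delete(seed,2),np.delete(LO,2)+1,np.delete(HI,2)-1)
    S=least_squares(f,s,bounds=(np.delete(LO,2),np.delete(HI,2)),x_scale=30,max_nfev=60)
    return np.insert(S.x,2,j3) if S.cost<1e-9 else None
HOP=np.array([[.25,-.068,0],[.405,.068,.41]])
def clear(q,box=HOP):
    P=fk(q)[2]; best=9
    for a,b in zip(P[:-1],P[1:]):
        s=a+(b-a)*np.linspace(0,1,30)[:,None]; best=min(best,np.linalg.norm(np.maximum(0,np.maximum(box[0]-s,s-box[1])),axis=1).min())
    return best
def scan(pos,rpy,cur,js=range(-70,74,10)):
    out=[]
    for j in js:
        for s1 in (0,60):
            seed=np.array(cur,float); seed[0]=-np.degrees(np.arctan2(pos[1],pos[0]))-j*.7; seed[4]=-.6*j
            q=ik(pos,rpy,j,seed)
            if q is not None: out.append((clear(q),q)); break
    return sorted(out,key=lambda t:-t[0])
E
python3 - <<'E'
from h import *; from arm import *
np.set_printoptions(precision=1,suppress=True)
q0=robot.sense()["joint_positions"]
print(fk(q0)[0],robot.sense()["tool_pos"])
for p,y in[((.54,.02,.36),-90),((.54,.02,.36),90),((.534,-.04,.018),90),((.534,-.04,.018),-90),((.57,.15,.04),0),((.57,.15,.04),180),((.654,-.02,.02),0),((.57,.15,.1),90),((.57,.15,.1),-90)]:
    for c,q in scan(p,[180,0,y],[0,30,0,90,0,60,y-90])[:2]: print(p,y,round(c,3),q)
t=cam("top");s=cam("scene")
for a,b in[((302,78),(246,113)),((283,97),(191,175)),((352,93),(272,128))]: print(tri([(a,t),(b,s)])*1000)
I=np.vstack([cv2.resize(robot.grab_frame("scene")[0:200,100:420],None,fx=1.8,fy=1.8)[:360],cv2.resize(robot.grab_frame("top")[0:130,150:470],None,fx=1.8,fy=1.8)]); cv2.imwrite("pics/drill.png",I[:,:,::-1])
E
```

```text
[ 0.2 -0.5  0.2] [ 0.2 -0.5  0.2]
(0.54, 0.02, 0.36) -90 0.135 [ -32.6   17.    40.    73.7  -10.9   93.1 -174.5]
(0.54, 0.02, 0.36) -90 0.135 [ -38.9   18.8   50.    73.9  -14.3   93.7 -171.4]
(0.54, 0.02, 0.36) 90 0.135 [-38.9  18.8  50.   73.9 -14.3  93.7   8.6]
(0.54, 0.02, 0.36) 90 0.135 [-18.6  15.2  20.   73.1  -5.2  92.5   0.5]
(0.534, -0.04, 0.018) 90 0.068 [ -5.1  28.8  10.  104.1  -6.5  47.6   8.1]
(0.534, -0.04, 0.018) 90 0.067 [-12.6  29.6  20.  104.4 -13.1  48.2  13.8]
(0.534, -0.04, 0.018) -90 0.068 [  -5.1   28.8   10.   104.1   -6.5   47.6 -171.9]
(0.534, -0.04, 0.018) -90 0.067 [ -12.6   29.6   20.   104.4  -13.1   48.2 -166.2]
(0.57, 0.15, 0.04) 0 0.146 [-58.3  52.   70.   95.7 -51.6  70.8 -66.4]
(0.57, 0.15, 0.04) 0 0.139 [-54.4  45.6  60.   95.5 -43.1  65.  -72.4]
(0.57, 0.15, 0.04) 180 0.146 [-58.3  52.   70.   95.7 -51.6  70.8 113.6]
(0.57, 0.15, 0.04) 180 0.139 [-54.4  45.6  60.   95.5 -43.1  65.  107.6]
(0.654, -0.02, 0.02) 0 0.106 [  36.5   60.9  -70.    81.5   57.4   77.1 -126. ]
(0.654, -0.02, 0.02) 0 0.093 [  33.3   55.1  -60.    81.6   48.6   71.2 -121.5]
(0.57, 0.15, 0.1) 90 0.159 [-58.5  45.9  70.   92.4 -44.6  74.   19. ]
(0.57, 0.15, 0.1) 90 0.155 [-54.6  40.1  60.   92.3 -36.6  69.3  13.1]
(0.57, 0.15, 0.1) -90 0.159 [ -58.5   45.9   70.    92.4  -44.6   74.  -161. ]
(0.57, 0.15, 0.1) -90 0.155 [ -54.6   40.1   60.    92.3  -36.6   69.3 -166.9]
[788.8 -29.1 195.9]
[852.   27.   53.9]
[ 801.4 -101.6  130.6]
```

View pics/drill.png

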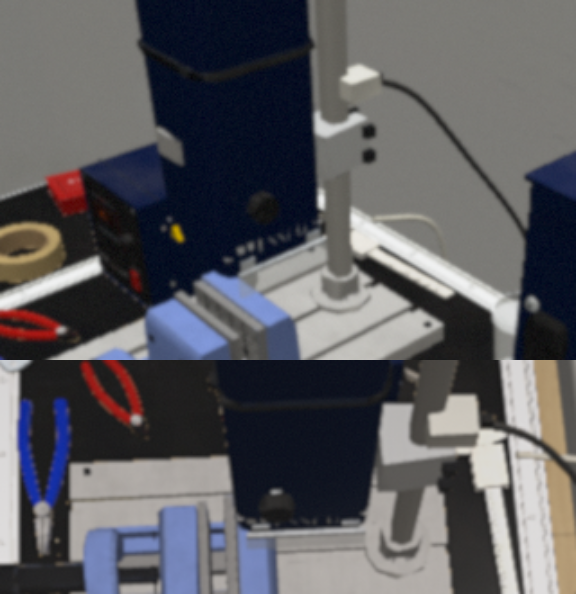

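Run:
```python
from h import *; from arm import *
np.set_printoptions(precision=3,suppress=True)
q0=robot.sense()["joint_positions"]
p=(.55,.12,.36); o=[180,0,90]
q=ik(p,o,20,[-30,17,20,74,-8,92,5]); print(q)
mid=q.copy(); mid[0]=30
ok=[(f,clear(q0+(q-q0)*f)) for f in(.25,.5,.75,1)]; print(ok)
robot.move_j(q.tolist()); s=robot.sense(); print(s["time_s"],s["tool_pos"],s["eef_rot"],s["contact_force"])
im,c=shot("wrist","w1")
```

```text
[-27.827  18.209  20.     69.301  -6.146  93.502  -9.133]
[(0.25, np.float64(0.21349183821701895)), (0.5, np.float64(0.19540311998052212)), (0.75, np.float64(0.1531426507550209)), (1, np.float64(0.15404220200912444))]
2.8917 [0.55  0.118 0.36 ] [-179.992    0.044   89.849] [ 0.688 -0.647 -0.336]
```

View pics/w1.png

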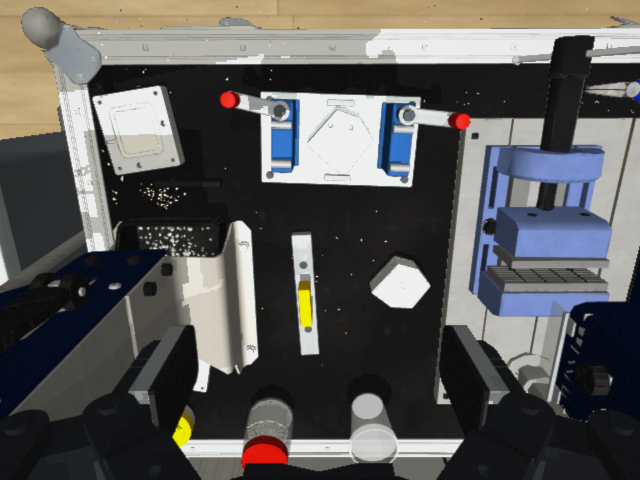

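Run:
```python
from h import *; from arm import *
np.set_printoptions(precision=4,suppress=True)
im=cv2.imread("pics/w1.png")[:,:,::-1]; c=cam("wrist",robot.sense())
print("upper",onto((400,280),c,.03),"bar rib",onto((305,300),c,.044),"knobs",onto([(229,99),(462,120)],c,.112),"plate",onto([(263,92),(421,97),(412,187),(263,183)],c,.01))
for nm,p in(("u",(.645,.03,.2)),("f",(.575,.20,.24))):
    s=robot.sense()["joint_positions"]
    q=scan(p,[180,0,90],[0,30,0,90,0,60,0],range(10,41,10))[0]; print(nm,q)
    robot.move_j(q[1].tolist()); robot.pause(.2)
    s=robot.sense(); np.save(nm+"E.npy",cam("wrist",s)[1]); im,c=shot("wrist",nm)
    print(s["time_s"],s["tool_pos"],s["eef_rot"])
cv2.imwrite("pics/uf.png",np.vstack([cv2.imread("pics/u.png")[60:360,:],cv2.imread("pics/f.png")[0:300,:]]))
```

```text
upper [[ 0.6484 -0.0099  0.03  ]] bar rib [[ 0.5338 -0.0296  0.044 ]] knobs [[0.4724 0.1985 0.112 ]
 [0.6769 0.1806 0.112 ]] plate [[0.4896 0.2051 0.01  ]
 [0.6624 0.1997 0.01  ]
 [0.6595 0.0999 0.01  ]
 [0.4852 0.1048 0.01  ]]
u (np.float64(0.13491799449950154), array([-10.3564,  30.2915,  10.    ,  73.0703,  -5.1558,  77.0703,
        -0.5444]))
3.9833 [0.6457 0.032  0.2024] [179.775   -0.0649  90.1538]
f (np.float64(0.1715335944294412), array([-46.3623,  28.0817,  40.    ,  76.8383, -17.8209,  81.3609,
        -7.0859]))
5.0083 [0.5757 0.1972 0.2398] [-179.986     0.0486   89.7493]
```

View pics/uf.png

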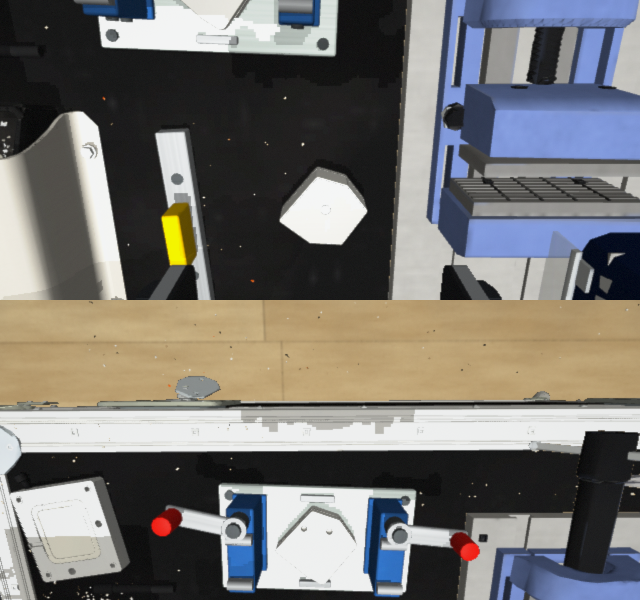

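Run:
```python
from h import *; from arm import *
np.set_printoptions(precision=4,suppress=True)
for nm,p in(("f2",(.574,.175,.17)),("u2",(.648,.005,.12))):
    q=scan(p,[180,0,90],[0,30,0,90,0,60,0],range(10,41,10))[0]
    robot.move_j(q[1].tolist()); robot.pause(.2)
    s=robot.sense(); np.save(nm+"E.npy",cam("wrist",s)[1]); im,c=shot("wrist",nm)
    print(s["time_s"],s["tool_pos"],s["eef_rot"])
a=cv2.imread("pics/f2.png");b=cv2.imread("pics/u2.png")
E=np.load("f2E.npy");K=robot.calibration("wrist")["mtx"]
pa=proj([.573,.152,.03],(K,E))[0].astype(int);pb=proj([.648,-.01,.02],(K,np.load("u2E.npy")))[0].astype(int);print(pa,pb)
cr=lambda i,p:cv2.resize(i[max(0,p[1]-100):p[1]+100,p[0]-100:p[0]+100],(400,400),interpolation=cv2.INTER_CUBIC)
A=cr(a,pa).astype(float); A=np.clip((A-100)*1.6,0,255).astype(np.uint8)
cv2.imwrite("pics/fu2.png",np.hstack([A,cr(b,pb)]))
```

```text
5.6583 [0.5757 0.1762 0.1724] [179.7521  -0.1067  90.0801]
6.7 [0.648  0.0087 0.1205] [179.9692  -0.0719  90.28  ]
[313 254] [318 269]
```

View pics/fu2.png

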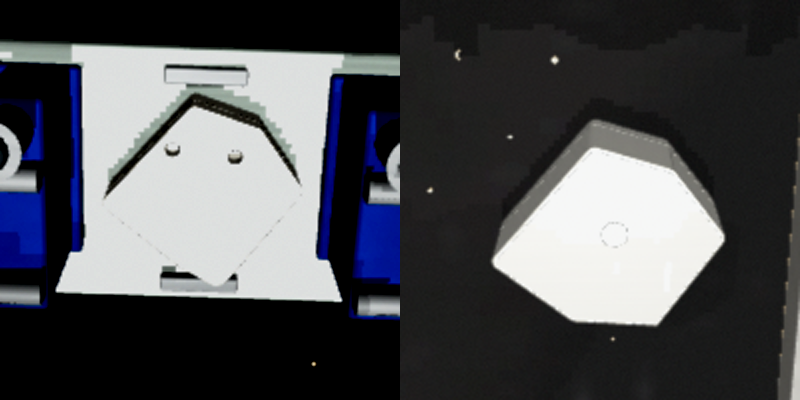

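Run:
```python
from h import *
np.set_printoptions(precision=1,suppress=True)
K=robot.calibration("wrist")["mtx"]
def go(nm,pts,org,pc,z):
    px=(np.array(pts,float)-org)/2+np.array(pc)-100
    w=onto(px,(K,np.load(nm+"E.npy")),z)[:,:2]*1000
    d=np.roll(w,-1,0)-w
    print(nm,"\n",np.c_[w,np.linalg.norm(d,axis=1),np.degrees(np.arctan2(d[:,1],d[:,0]))])
    return w
go("f2",[(193,103),(262,125),(301,185),(217,285),(160,268),(104,197)],(0,0),(313,254),.031)
go("u2",[(592,148),(670,170),(724,238),(657,325),(573,321),(493,262)],(400,0),(318,269),.029)
go("u2",[(592,120),(670,140)],(400,0),(318,269),.0)
c=(K,np.load("f2E.npy"))
im=cv2.imread("pics/f2.png")[:,:,::-1]
for b in blobs(red(im)): print("red",b[0],b[1],onto(b[1],c,.1)*1000)
for b in blobs(blue(im),300): print("blue",b[0],b[1],onto(cv2.boxPoints(cv2.minAreaRect(np.argwhere(b[2])[:,::-1].astype(np.float32))),c,.064)[:,:2]*1000)
```

```text
f2 
 [[ 570.2  187.8   25.1  -18.1]
 [ 594.   180.1   26.2  -57. ]
 [ 608.3  158.1   49.  -127.1]
 [ 578.8  119.    22.   161.9]
 [ 557.9  125.9   33.8  125.1]
 [ 538.4  153.5   46.8   47.2]]
u2 
 [[ 645.5   10.2   23.9  -16.3]
 [ 668.5    3.5   27.6  -52. ]
 [ 685.5  -18.3   35.7 -122.9]
 [ 666.1  -48.3   26.3  177.3]
 [ 639.8  -47.    31.6  140.2]
 [ 615.5  -26.8   47.6   50.8]]
u2 
 [[645.2   9.8  26.3 -14.7]
 [670.7   3.1  26.3 165.3]]
red 1110 [116.  219.1] [[470.  197.4 100. ]]
red 997 [509.  252.7] [[679.  178.9 100. ]]
blue 3024 [227.3 241.8] [[505.4 207.7]
 [536.5 208.2]
 [533.8 126.9]
 [499.4 126.4]]
blue 3005 [399.8 247.9] [[609.3 124.4]
 [612.6 205.9]
 [644.1 203.1]
 [643.9 121. ]]
```

```bash
cat > edges.py <<'E'
from h import *
K=robot.calibration("wrist")["mtx"]
def refine(im,c,verts,z,rng=5):
    """fit each polygon edge to the strongest gradient across it; world verts in, world lines out (angle, midpoint)"""
    g=cv2.GaussianBlur(cv2.cvtColor(im,cv2.COLOR_RGB2GRAY),(3,3),0).astype(np.float32); out=[]
    px=proj(np.c_[verts,np.full(len(verts),z)],c)
    for a,b in zip(px,np.roll(px,-1,0)):
        t=(b-a)/np.linalg.norm(b-a); n=np.array([-t[1],t[0]]); P=[]
        for f in np.linspace(.15,.85,40):
            k=np.arange(-rng,rng+.01,.25); s=a+(b-a)*f+n*k[:,None]
            val=cv2.remap(g,s[:,0].astype(np.float32)[None],s[:,1].astype(np.float32)[None],cv2.INTER_LINEAR)[0]
            d=abs(np.gradient(val)); i=d.argmax()
            if d[i]>2: P.append(s[i])
        if len(P)<8: out.append(None); continue
        w=onto(np.array(P),c,z)[:,:2].astype(np.float32)
        vx,vy,x,y=cv2.fitLine(w*1000,cv2.DIST_HUBER,0,.3,.01).ravel()
        d=verts[(len(out)+1)%len(verts)]-verts[len(out)]
        if vx*d[0]+vy*d[1]<0: vx,vy=-vx,-vy
        out.append((np.degrees(np.arctan2(vy,vx)),x,y,len(P)))
    return out
def corners(L):
    r=[]
    for i in range(len(L)):
        a,b=L[i-1],L[i]
        da,db=[np.array([np.cos(np.radians(l[0])),np.sin(np.radians(l[0]))]) for l in(a,b)]
        s=np.linalg.solve(np.c_[da,-db],np.array(b[1:3])-np.array(a[1:3])); r.append(np.array(a[1:3])+da*s[0])
    return np.array(r)
E
python3 - <<'E'
from edges import *
np.set_printoptions(precision=1,suppress=True)
rd=lambda n:(cv2.imread(f"pics/{n}.png")[:,:,::-1].copy(),(K,np.load(n+"E.npy")))
U=np.array([[645.5,10.2],[668.5,3.5],[685.5,-18.3],[666.1,-48.3],[639.8,-47],[615.5,-26.8]])/1000
L=np.array([[570.2,187.8],[594,180.1],[608.3,158.1],[578.8,119],[557.9,125.9],[538.4,153.5]])/1000
u=refine(*rd("u2"),U,.029); l=refine(*rd("f2"),L,.031)
for a,b in zip(u,l): print(np.array(a),np.array(b) if b else b)
print(corners(u))
if None not in l: print(corners(l))
P=np.array([[489.6,205.1],[662.4,199.7],[659.5,99.9],[485.2,104.8]])/1000
im,c=rd("f")
for n in("f","f2"):
    p=refine(*rd(n),P,.01,8); print(n,[np.round(x,1) for x in p]); 
    try: q=corners(p);print(q,q.mean(0))
    except Exception as e:print(e)
E
```

```text
[-16.6 658.4   7.1  40. ] [-19.5 581.8 183.1  40. ]
[-52.8 677.5  -6.8  40. ] [-55.5 600.7 168.3  40. ]
[-124.1  677.3  -31.1   40. ] None
[177.6 652.7 -47.4  40. ] [159.3 568.2 123.2  40. ]
[141.8 627.4 -37.5  40. ] None
[ 50.5 630.5  -6.5  40. ] [ 47.4 554.5 170.9  40. ]
[[645.1  11.1]
 [669.4   3.8]
 [686.1 -18.2]
 [666.  -47.9]
 [639.2 -46.8]
 [613.8 -26.8]]
f [array([ -2. , 579. , 203.1,  40. ]), array([-91.9, 660.5, 149.1,  39. ]), array([178. , 572. , 103.5,  40. ]), array([ 87. , 485.8, 154. ,  40. ])]
[[488.5 206.3]
 [662.2 200.2]
 [658.8 100.6]
 [483.3 106.5]] [573.2 153.4]
f2 [array([ -1.9, 578.8, 203.1,  40. ]), array([-91.4, 660.9, 154.4,  40. ]), array([177.9, 560. , 103.9,  39. ]), array([ 88. , 485.3, 159.3,  40. ])]
[[486.9 206.2]
 [662.  200.3]
 [659.6 100.3]
 [483.5 106.7]] [573.  153.4]
```

Run:
```python
from h import *; from arm import *
np.set_printoptions(precision=4,suppress=True)
def st(t): s=robot.sense(); print(t,round(s["time_s"],1),s["tool_pos"],s["eef_rot"],"F",s["contact_force"],"gap",round(s["finger_gap"],3),s["gripper_force"])
o=[180,0,177.6]; x,y=.6517,-.0192
q=ik((x,y,.12),o,10,[-10,34,10,78,-5,66,87]); print(q,clear(q))
robot.move_j(q.tolist()); st("above")
print(robot.line_to([x,y,.04],o,velocity=.12)); 
print(robot.line_to([x,y,.004],o,velocity=.05,f_stop=8)); st("down")
robot.gripper_to(.0,40); st("grip")
robot.line_to([x,y,.15],o,velocity=.12); st("lift")
im,c=shot("wrist","g1")
```

```text
[-6.0798 34.1017 10.     78.4457 -6.0288 67.9701 92.0941] 0.11673319158738697
above 8.2 [ 0.6517 -0.0188  0.12  ] [179.9971  -0.0051 177.5942] F [-0.6472  0.5548  0.0969] gap 1.0 0.0
False
False
down 9.8 [ 0.652  -0.0192  0.0042] [-179.9987    0.0316  177.6011] F [ 0.6617 -0.6562  0.1049] gap 0.996 0.0
grip 10.2 [ 0.6524 -0.0194  0.0049] [-179.9968    0.0963  177.593 ] F [-1.0495  0.1657  2.9044] gap 0.658 43.32564525771886
lift 11.6 [ 0.6509 -0.0191  0.1488] [-179.9985   -0.1357  177.5996] F [ 0.5505 -1.116  -2.8563] gap 0.662 42.89306282938924
```

Run:
```python
from h import *; from arm import *
np.set_printoptions(precision=4,suppress=True)
def st(t): s=robot.sense(); print(t,round(s["time_s"],1),s["tool_pos"],s["eef_rot"],"F",s["contact_force"],"gap",round(s["finger_gap"],3),s["gripper_force"])
o=[180,0,174.7]; x,y=.5747,.1568
q=ik((x,y,.16),o,40,[-45,34,40,85,-25,70,100]); print(q,clear(q))
q0=robot.sense()["joint_positions"]
print([ (np.round(fk(q0+(q-q0)*f)[0],3), round(clear(q0+(q-q0)*f),3)) for f in(.25,.5,.75)])
robot.move_j(q.tolist()); st("above")
robot.line_to([x,y,.06],o,velocity=.1)
print(robot.line_to([x,y,.032],o,velocity=.03,f_stop=5)); st("down")
robot.gripper_to(.8); robot.pause(.2); st("rel")
robot.line_to([x,y,.17],o,velocity=.15)
p=(.574,.175,.17); q=ik(p,[180,0,90],30,[-40,34,30,85,-20,70,0]); robot.move_j(q.tolist()); robot.pause(.2)
s=robot.sense(); np.save("f3E.npy",cam("wrist",s)[1]); im,c=shot("wrist","f3"); st("look")
cv2.imwrite("pics/f3c.png",cv2.resize(im[100:400,120:520],None,fx=2,fy=2)[:,:,::-1])
```

```text
[-43.8081  29.6731  40.      86.5684 -19.6734  70.9423  83.6438] 0.16323824958546967
[(array([0.635, 0.029, 0.147]), np.float64(0.129)), (array([0.616, 0.073, 0.149]), np.float64(0.137)), (array([0.596, 0.116, 0.153]), np.float64(0.149))]
above 12.4 [0.5749 0.1558 0.1599] [-179.8941    0.0311  174.6997] F [ 0.5081 -1.1919 -2.261 ] gap 0.663 42.977950982458424
True
down 14.3 [0.5743 0.1568 0.0358] [-179.9836   -0.0711  174.696 ] F [-0.6931 -0.831   3.9755] gap 0.66 43.672558256657794
rel 14.8 [0.5726 0.1567 0.0343] [-179.908    -0.2571  174.7114] F [ 0.0442 -0.1449  0.8878] gap 0.795 0.0
look 17.5 [0.574  0.175  0.1699] [-179.9925    0.0064   90.0032] F [-0.195  -0.4419 -0.3502] gap 0.801 0.0
```

View pics/f3c.png

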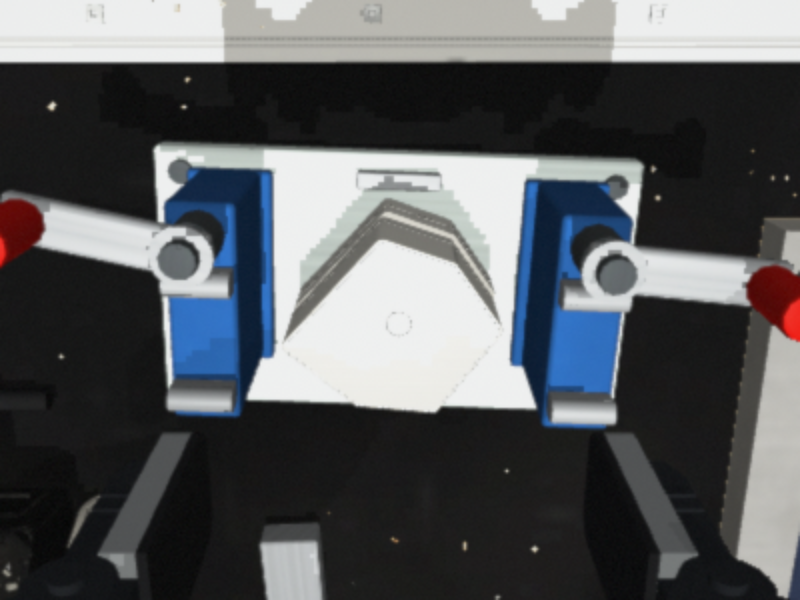

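Run:
```python
from edges import *; from arm import *
np.set_printoptions(precision=4,suppress=True)
c=(K,np.load("f3E.npy")); im=cv2.imread("pics/f3.png")[:,:,::-1].copy()
px=np.array([(378,238),(453,260),(500,325),(437,411),(357,405),(285,345)])/2+[120,100]
V=onto(px,c,.060)[:,:2]; r=refine(im,c,V,.060,3)
print([None if a is None else np.round(a,1) for a in r]); 
try: print(corners(r))
except Exception: print(V*1000)
p=(.534,.02,.16); q=scan(p,[180,0,90],[0,30,0,90,0,60,0],range(10,31,10))[0]; print(q)
robot.move_j(q[1].tolist()); robot.pause(.2)
s=robot.sense(); E=cam("wrist",s); np.save("bE.npy",E[1]); im,c=shot("wrist","b"); print(s["time_s"],s["tool_pos"])
for b in blobs(yellow(im),200)[:2]:
    print("yellow",b[0],b[1],onto(b[1],c,.04)); pts=np.argwhere(b[2])[:,::-1].astype(np.float32); print(cv2.minAreaRect(pts)); print(onto(cv2.boxPoints(cv2.minAreaRect(pts)),c,.044))
cv2.imwrite("pics/bc.png",cv2.resize(im[60:480,120:520],None,fx=1.4,fy=1.4)[:,:,::-1])
```

```text
[array([-19.2, 579.8, 182. ,  40. ]), array([-54.7, 598.4, 169.1,  40. ]), None, array([174.8, 575.9, 126.9,  40. ]), None, array([ 48.3, 550.4, 165.7,  40. ])]
[[568.2089 185.5625]
 [591.4697 178.5075]
 [606.943  156.8379]
 [587.3578 126.2715]
 [560.9515 128.4225]
 [538.0915 149.8052]]
(np.float64(0.12900000018480784), array([-19.4588,  19.3872,  20.    ,  96.0792,  -7.1501,  65.7914,
         2.4338]))
18.3833 [0.5345 0.0222 0.1599]
yellow 1535 [316.0443 311.5915] [[ 0.5332 -0.0363  0.04  ]]
((315.86309814453125, 311.5353698730469), (79.71041870117188, 19.969205856323242), 86.8201675415039)
[[ 0.525  -0.0053  0.044 ]
 [ 0.5381 -0.0044  0.044 ]
 [ 0.5418 -0.0649  0.044 ]
 [ 0.5277 -0.0659  0.044 ]]
```

View pics/bc.png

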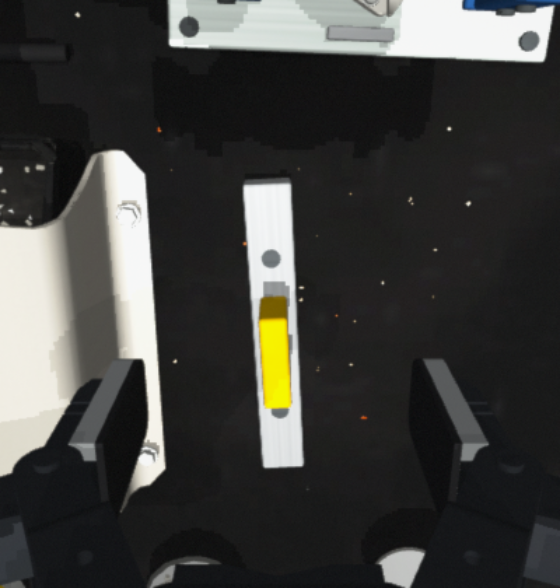

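Run:
```python
from h import *
np.set_printoptions(precision=1,suppress=True)
K=robot.calibration("wrist")["mtx"]
c=(K,np.load("f3E.npy")); w=onto(np.array([(196,280),(202,388),(598,291),(583,405)])/2+[120,100],c,.074)*1000
print(w,w.mean(0),(w[0]+w[1])/2,(w[2]+w[3])/2)
b=(K,np.load("bE.npy")); f=lambda p,z:onto(np.array(p)/1.4+[120,60],b,z)*1000
e=f([(244,183),(291,180),(303,466),(263,468)],.014); print(e,e.mean(0)); m=(e[0]+e[1]-e[2]-e[3])/2; print(np.degrees(np.arctan2(m[1],m[0])),np.linalg.norm(m))
r=f([(260,320),(286,318),(291,406),(265,409)],.044); print(r,r.mean(0)); m=(r[0]+r[1]-r[2]-r[3])/2; print(np.degrees(np.arctan2(m[1],m[0])),np.linalg.norm(m))
```

```text
[[514.6 176.5  74. ]
 [513.8 141.3  74. ]
 [633.8 173.3  74. ]
 [632.  135.7  74. ]] [573.6 156.7  74. ] [514.2 158.9  74. ] [632.9 154.5  74. ]
[[ 517.8   42.8   14. ]
 [ 540.9   44.5   14. ]
 [ 549.9 -124.1   14. ]
 [ 526.6 -125.6   14. ]] [533.8 -40.6  14. ]
93.02188263842679 168.77017424952905
[[526.3 -17.   44. ]
 [538.7 -15.9  44. ]
 [541.6 -64.3  44. ]
 [528.6 -66.1  44. ]] [533.8 -40.8  44. ]
93.07278818169625 48.82016087199119
```

Run:
```python
from h import *; from arm import *
np.set_printoptions(precision=4,suppress=True)
def st(t): s=robot.sense(); print(t,round(s["time_s"],1),s["tool_pos"],s["eef_rot"],"F",s["contact_force"],"gap",round(s["finger_gap"],3),s["gripper_force"])
o=[180,0,93.05]; x,y=.5338,-.0407
q=ik((x,y,.12),o,10,[-5,26,10,100,-6,54,5]); print(q,clear(q))
robot.gripper_to(.55,60); robot.move_j(q.tolist()); st("above")
print(robot.line_to([x,y,.05],o,velocity=.12,f_stop=15))
print(robot.line_to([x,y,.018],o,velocity=.05,f_stop=10)); st("down")
robot.gripper_to(.0,60); st("grip")
robot.line_to([x,y,.06],o,velocity=.08); robot.line_to([x,y,.21],o,velocity=.15); st("lift")
q0=robot.sense()["joint_positions"]
q=ik((.5731,.154,.21),[180,0,178],40,[-45,30,40,88,-20,70,90]); print(q,clear(q))
for f in(.25,.5,.75,1):
    X,A,_=fk(q0+(q-q0)*f); print(np.round(X,3),A.as_euler("xyz",degrees=True),round(clear(q0+(q-q0)*f),3))
```

```text
[-5.1835 21.2689 10.     98.6063 -4.1505 60.485   9.2442] 0.12880000000004443
above 19.2 [ 0.533  -0.0427  0.1191] [-179.8893   -0.0046   92.8083] F [0.5785 0.6951 0.4624] gap 0.546 0.0
False
False
down 20.7 [ 0.534  -0.0408  0.018 ] [179.9908   0.0029  93.0474] F [-0.3622 -0.4614 -0.1789] gap 0.551 0.0
grip 21.1 [ 0.5342 -0.0408  0.0185] [179.9393   0.006   93.0499] F [-0.219  -0.4761  1.4692] gap 0.154 59.926376938819885
lift 22.9 [ 0.5329 -0.0406  0.2087] [-179.8475   -0.0141   93.0508] F [-0.531  -0.3107 -2.7495] gap 0.15 59.13715124130249
[-43.5144  27.092   40.      82.5846 -17.5098  76.6422  85.414 ] 0.1711714042541054
[0.548 0.003 0.205] [-179.4336   -0.9545  113.8277] 0.143
[0.56  0.05  0.203] [-179.6782   -1.3833  134.8755] 0.155
[0.568 0.1   0.205] [179.9367  -1.045  156.2499] 0.167
[0.573 0.154 0.21 ] [180.   0. 178.] 0.171
```

Run:
```python
from h import *; from arm import *
np.set_printoptions(precision=4,suppress=True)
def st(t): s=robot.sense(); print(t,round(s["time_s"],1),s["tool_pos"],s["eef_rot"],"F",s["contact_force"],"gap",round(s["finger_gap"],3),s["gripper_force"])
o=[180,0,178]; x,y=.5731,.154
q=ik((x,y,.21),o,40,[-45,30,40,88,-20,70,90])
robot.move_j(q.tolist()); st("above")
robot.line_to([x,y,.11],o,velocity=.12); robot.pause(.2); st("near")
print(robot.line_to([x,y,.079],o,velocity=.03,f_stop=6)); st("down")
im,c=shot("wrist","p1")
```

```text
above 24.1 [0.5729 0.1526 0.2095] [-179.9192   -0.0469  177.8694] F [ 0.9077 -0.5676 -2.6485] gap 0.152 59.14877235889435
near 25.3 [0.5737 0.1541 0.1109] [179.9626   0.0952 178.0039] F [-0.1284  0.519  -3.6385] gap 0.151 59.13758933544159
True
down 26.1 [0.5728 0.1539 0.0825] [-179.979    -0.0546  178.0026] F [-0.0045 -0.5025  5.6968] gap 0.148 60.30720591545105
```

Run:
```python
from h import *; from arm import *
np.set_printoptions(precision=4,suppress=True)
def st(t): s=robot.sense(); print(t,round(s["time_s"],1),s["tool_pos"],s["eef_rot"],"F",s["contact_force"],"gap",round(s["finger_gap"],3),s["gripper_force"])
robot.gripper_to(.5); robot.pause(.3); st("rel")
robot.line_to([.5731,.154,.2],[180,0,178],velocity=.15)
q=ik((.574,.175,.2),[180,0,90],40,[-45,30,40,88,-20,70,0]); robot.move_j(q.tolist()); robot.pause(.2)
s=robot.sense(); np.save("f4E.npy",cam("wrist",s)[1]); im,c=shot("wrist","f4"); st("look")
for b in blobs(red(im),100)[:3]: print("red",b[0],b[1],onto(b[1],c,.103)*1000)
for b in blobs(yellow(im),100)[:2]: print("yel",b[0],b[1],onto(b[1],c,.108)*1000,cv2.minAreaRect(np.argwhere(b[2])[:,::-1].astype(np.float32)))
cv2.imwrite("pics/f4c.png",cv2.resize(im[100:400,100:540],None,fx=1.8,fy=1.8)[:,:,::-1])
t=cam("top");S=cam("scene"); print("vise",tri([((255,82),t),((220,152),S)]),tri([((208,97),t),((165,180),S)]))
for y in(168.6,268): print(y,scan((.47,.197,.15),[180,0,y-180],[0,30,0,90,0,60,y-270],[30,40,50])[:1])
for y in(-7,-92): print(y,scan((.679,.179,.15),[180,0,y+180],[0,30,0,90,0,60,y+90],[20,30,40])[:1])
```

```text
rel 26.9 [0.5707 0.1538 0.0805] [-179.8987   -0.3123  178.0042] F [-0.494  -0.0941  0.1688] gap 0.499 0.0
look 29.5 [0.574  0.1749 0.2   ] [-179.995    -0.0011   90.003 ] F [-0.1437 -0.1004 -0.3762] gap 0.502 0.0
red 834 [140.7386 203.7842] [[471.3256 198.1842 103.    ]]
red 781 [493.4059 234.2625] [[677.4968 180.0313 103.    ]]
yel 2885 [315.27   271.5529] [[572.1873 158.0829 108.    ]] ((315.3435363769531, 271.1947937011719), (81.7212905883789, 36.413116455078125), 1.9091525077819824)
vise [0.7994 0.0362 0.1483] [0.8033 0.1251 0.1239]
168.6 [(np.float64(0.14445068674237208), array([ -48.5534,   17.9932,   30.    ,  100.9304,   -9.9195,   63.705 ,
       -116.7527]))]
268 [(np.float64(0.14445068689846147), array([-48.5535,  17.9932,  30.    , 100.9305,  -9.9195,  63.705 ,
       -17.3527]))]
-7 [(np.float64(0.1060004723588483), array([-36.7737,  43.2213,  40.    ,  66.6049, -26.6505,  78.925 ,
        83.1757]))]
-92 [(np.float64(0.10600045700790568), array([-36.7737,  43.2213,  40.    ,  66.6048, -26.6505,  78.925 ,
        -1.8243]))]
```

View pics/f4c.png

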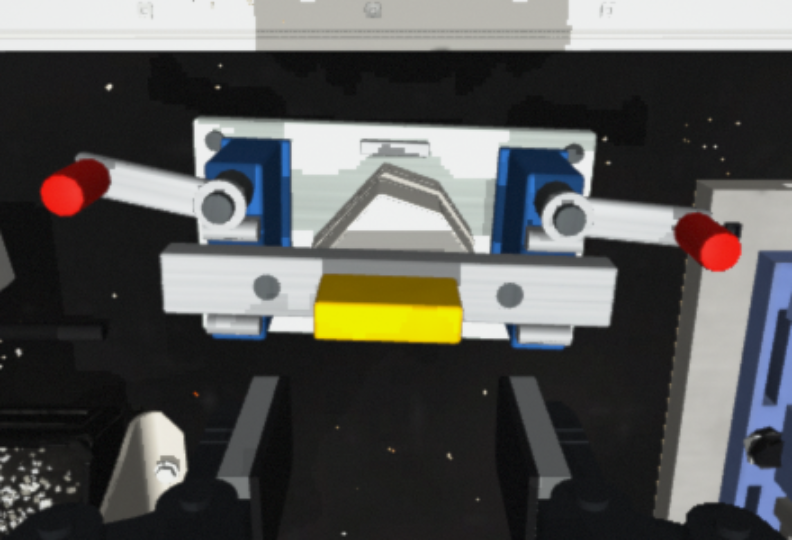

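```bash
cat > catch.py <<'E'
from h import *; from arm import *
np.set_printoptions(precision=4,suppress=True)
def st(t): s=robot.sense(); print(t,round(s["time_s"],1),s["tool_pos"],s["eef_rot"][2].round(1),"F",s["contact_force"],"gap",round(s["finger_gap"],3))
def swing(piv,a0,a1,yoff,j3,r=.044,z=.093):
    pose=lambda a,h:([piv[0]+r*np.cos(np.radians(a)),piv[1]+r*np.sin(np.radians(a)),h],[180,0,(a+yoff+180)%360-180])
    p,o=pose(a0,.17); q=ik(p,o,j3,[-45,30,j3,90,-20,65,o[2]-95]); print(q,clear(q))
    robot.gripper_to(.24); robot.move_j(q.tolist())
    hit=robot.line_to(pose(a0,z)[0],o,velocity=.08,f_stop=6); st("down")
    if hit: print("HIT"); return
    for a in np.linspace(a0,a1,12)[1:]:
        p,o=pose(a,z)
        if robot.line_to(p,o,velocity=.04,f_stop=15): st("stop"); break
    st("end"); s=robot.sense()
    robot.line_to([*s["tool_pos"][:2],.18],None,velocity=.12)
E
python3 - <<'E'
from catch import *
swing((.5143,.1885),168,271,180,40)
st("up")
E
```

```text
[ -56.1884   18.3979   40.       99.3577  -12.7437   66.8696 -114.5852] 0.14559952365322543
down 32.6 [0.4718 0.1978 0.0935] -12.0 F [-0.667  -0.7167  0.4865] gap 0.243
end 36.3 [0.515  0.1445 0.093 ] 90.8 F [-0.4202  0.0591 -0.6897] gap 0.241
up 37.2 [0.5143 0.1444 0.1792] 91.0 F [0.0049 1.034  0.1791] gap 0.24
```

Run:
```python
from catch import *
q=ik((.574,.17,.22),[180,0,90],40,[-45,30,40,88,-20,70,0]); robot.move_j(q.tolist())
swing((.6343,.1843),-6,-95,180,40)
q=ik((.574,.175,.22),[180,0,90],40,[-45,30,40,88,-20,70,0]); robot.move_j(q.tolist()); robot.pause(.3)
im,c=shot("wrist","f5"); st("look")
for b in blobs(red(im),100)[:3]: print("red",b[0],b[1],onto(b[1],c,.103)*1000)
cv2.imwrite("pics/f5c.png",cv2.resize(im[100:400,100:540],None,fx=1.8,fy=1.8)[:,:,::-1])
```

```text
[-36.6024  42.3685  40.      65.0044 -26.0093  81.0446  83.5365] 0.10821006214490371
down 40.3 [0.6787 0.1797 0.0938] 174.0 F [-0.1991  0.14    0.9009] gap 0.239
end 43.7 [0.6305 0.1405 0.0929] 85.3 F [-1.1014  0.2133  0.721 ] gap 0.24
look 45.4 [0.5741 0.174  0.2187] 89.9 F [-0.1326  0.9022 -0.1292] gap 0.241
red 611 [407.6236 280.4206] [[632.8834 140.3018 103.    ]]
red 603 [224.5041 274.529 ] [[511.9956 144.5005 103.    ]]
```

View pics/f5c.png

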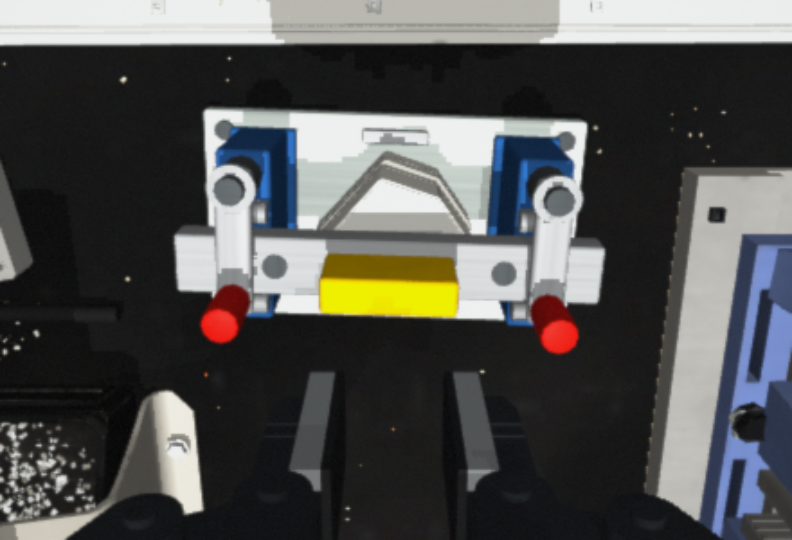

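```bash
python3 -c "
from station import robot
print(robot.close_job())"
```

```text
the job is handed in; nothing more can be done
None
```

I handed the job in at about 45 s of the 72 s allowed: the mould is closed, the bar lies in both saddles rib up, both catches are swung over within about 0.02 rad by camera, and the beaker and jar were not touched. No verdict came back from the hand-in.

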